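# Load the indexing stage and hold its lock pin out

### The arm

A 6-joint arm with a two-finger parallel gripper is mounted at the origin on the work surface. World frame = base frame: x ahead of the robot, y to its left, z up, the work surface at z = 0. Lengths are in m, angles in rad, forces in N, time in s.
With the tool pointing down it reaches from about 0.35 to 0.875 m from the base axis. Payload 4.2 kg.
Tool frame: the origin (TCP) lies on the centre line of the jaws, within the pads' length; the fingertips stand 22 mm ahead of it and the grasp point (between the pads) lies 3 mm ahead of it; z points along the fingers, y is the line along which they close (so a half turn about z gives the same grasp; the last joint's range is limited). The gripper opens to 85 mm and grips with 20 to 120 N. Pads are 22 mm wide; open, the fingers measure 114 mm over their backs; the gripper's body (76 mm by 85 mm) begins 54 mm behind the grasp point. The pads swing forward as they close: fully open they stand 13 mm farther back than shut.
Start: joints at [-0.97, 0.385, 0.008, 0, -1.194, -0.259], TCP at [0.21, -0.589, 0.253] pointing down, gripper open.
Joint ranges: [-3.14, 3.14], [-1.21, 2.06], [-1.07, 1.41], [-3.16, 2.05], [-2.99, -0.16], [-3.1, 3.1]. Speed limits (rad/s): [2.79, 2.79, 3.14, 3.14, 3.14, 3.14].

### API

Orientations are given as a unit quaternion [w, x, y, z].
In Python, from station import env gives the robot as it stands. The module is installed in compiled form; this text tells all that it offers.
- The arm moves only by the tool step_arm, never from a script. Its argument "rows" is a list of rows, each an object of numbers: "x", "y", "z": the shift along the tool's x, y, z in cm; "spin": the turn about the tool's z in degrees. A call has 1 to 8 rows; each row is the pose to reach, as a shift and turn from the pose commanded when the call began, along the tool's axes at that moment; what a row does not reach only later rows make up. A row lasts 1/8 s, in which the tool goes at most 62.5 mm and 10.7 degrees, less where a joint would pass 70% of its speed; a pose out of reach is approached as far as the arm can. A call with a gripper value outside its range is refused whole. "jaw" is the finger opening in cm, from 0 to 8.54, set as the call begins (left out, the last holds). The fingers move at their own pace and stop on an object; "force" is the grip in N (left out, the last holds). Time passes only in rows, so rows that repeat a pose let the fingers close. It gives the time, the measured TCP pose, the force, the opening and the grip force at its end, in the units of the state.
- env.get_obs(): the state, without advancing time (a new reading comes with each control period).
- env.capture(name): name is "scene" or "side" or "wrist"; returns a dict with "pixels" (480x640x3 uint8, red, green, blue), "camera_matrix" (3x3 intrinsics, pixels), "world_from_camera" (4x4, takes a point from camera to world coordinates). Camera axes: x right, y up, looking along -z (the intrinsics and any distortion apply to the point x, -y, -z); pixel columns grow to the right and rows downward; lengths in m; the calibration is good to about 2 mm. The wrist camera is an equidistant fisheye: a pixel r from the principal point sees the ray r / f radians off the axis. A picture is of the moment at which its call begins. There is no depth.
- env.hand_in(): hands the job in; it is judged then, once.
Trained networks look in the newest picture that a camera, given by its name, has taken for a name from the list of things; names that differ only in an ending like _2 or _b are one class to them, and where a whole thing is asked for, a point or a joint stands for the part that bears it (a point fixed in the world has none). Each returns a list of dicts, best first, with "conf" (0 to 1); they miss things now and then, are a little off and sometimes report something else, mostly with a low value. They report only what shows in the picture. A call takes as long as a camera call.
- env.spot_in(camera, name): "location" ([x, y, z] in m, in world coordinates, good to about 4 mm: the middle of the surface that is visible of it).
- env.silhouettes(camera, name): "region" (480x640 bool, what is visible of it).
- env.mark_of(camera, name): "location" ([x, y, z] in m, in world coordinates, good to about 4 mm: a listed point, or the origin of a listed thing).
The state is a dict: "time_s": time; "q": joint angles; "qvel": joint speeds; "tau": joint torques, N m; "tcp_pos": TCP position; "orientation": TCP orientation; "force": force on the tool from outside, world axes, zero at the start; "wrist_torque": the same for the moment, N m; "grip_width": finger opening in m; "grip_force": force on a finger pad.
Only numpy, scipy, OpenCV 4.12 (cv2) and the standard library are available. Lean on these libraries where they do the work, as an engineer would, in place of code of your own. Each camera call takes 0.05 s, during which the arm holds its last target. There are 200 camera calls.

### The job

Stand the green specimen puck, polished face up, centred on top of the narrow post in the middle of the indexing stage and let go of it. Only then take the red knob of the sprung index pin, pull it fully up to its stop and finish while still holding it there, pin clear of its hole, so that a colleague can turn the disc. Leave the other pucks and everything else on the bench where they are.

Things in the scene. Friction and masses are not known exactly. Their poses are not given: they have to be found in the camera images.
- puck_green: Specimen puck to load: upright solid green resin cylinder, 30 mm diameter, 32 mm tall, about 60 g, with a polished steel disc (18 mm) in its top face. Origin: centre of its underside; z axis up, towards the polished face. It stands on the blue mat.
- puck_black: Another puck, same size and shape in black resin, on the mat. Leave it alone. Origin: centre of its underside.
- puck_orange: Another puck, same size and shape in orange resin, on the mat. Leave it alone. Origin: centre of its underside.
- mat: Fixed flat dark blue mat, 240 mm (its x) by 85 mm (its y), 4 mm thick, on the bench. The three pucks stand in a row along its x axis, about 75 mm apart (each up to 6 mm off), in any order. Origin: centre of its underside.
- stage: Fixed stage: round grey base (230 mm diameter, 12 mm high), aluminium disc (188 mm, top at 34 mm, ring of dark holes), upright dark steel post in the middle, top at 90 mm. Origin: centre of the underside; z up. On its -y side a blue bracket (34 mm wide along x, top at 75 mm, 65 to 123 mm from the middle) carries the index pin 80 mm from the middle. Heights are above the bench.
- post_top (a point): Centre of the flat top face (22 by 22 mm, sides along the stage's x and y) of the post, 90 mm above the bench.
- knob_foot (a point): Foot of the red round pull knob of the index pin, vertical cylinder 25 mm diameter and 36 mm tall with black rings. This point: centre of its underside, 80 mm above the bench (5 mm above the blue bracket) while the pin is seated; knob top then at 116 mm. z axis up. It rides straight up with the pin.
- index_pin (a joint): Travel of the index pin, m, straight up: 0 = seated (its tip 10 mm deep in the disc's hole), 0.020 = fully back against the stop (tip 10 mm above the disc). A spring drives it home: about 4.5 N to start, 8.5 N at the stop; it snaps back if let go.
- reagent_bottle: Amber bottle, 60 mm diameter, 110 mm tall, blue cap. Bystander. Origin: centre of its underside.
- beaker: Glass beaker, 70 mm diameter, 85 mm tall. Bystander. Origin: centre of its underside.
- jar: White jar, 60 mm diameter, 75 mm tall, red lid. Bystander. Origin: centre of its underside.
- slide_box: Blue slide box, 90 by 130 by 32 mm. Bystander. Origin: centre of its underside.
- marker: Marker pen, 120 mm long, 14 mm thick, lying on the notebook (12 mm thick). Bystander. Origin: centre of its underside.

How it is judged:
By the outcome, as a careful person would: the job done as asked, in the order asked, and still so for the second after the job is handed in, while the arm keeps its last pose, push and grip.
It also fails if it takes over 45 s, if anything falls off the work surface, if the arm or the gripper's body presses on something with over 40 N, if the wrist force passes 120 N, or if a joint passes its speed limit or range.

## Working session

There is one attempt and no reset: what is moved stays moved. The work goes in short steps, Python scripts to look and compute and a tool call to move; the robot and the scene stay as the last step left them, time stands still between calls to the robot, and variables do not carry over. Pictures are saved under pics/ and viewed, at most 10 in all, crops included, and the job is handed in when it is done.

Besides the shell and the picture viewer there is one more tool, called after "Emit:" as name(argument=value, ...), one argument or row to a line, values as JSON. step_arm: Moves the arm, as the interface text tells. Its arguments: {"type":"object","properties":{"rows":{"type":"array"},"jaw":{"type":"number"},"force":{"type":"number"}},"required":["rows"]}

```bash
mkdir -p pics; python3 - <<'E'
from station import env
import cv2,numpy as np
o=env.get_obs();print(o["tcp_pos"],o["orientation"],o["time_s"])
for c in("scene","side"):
    p=env.capture(c)
    cv2.imwrite(f"pics/{c}0.png",p["pixels"][:,:,::-1])
    for n in("puck_green","puck_black","puck_orange","mat","stage","post_top","knob_foot","reagent_bottle","beaker","jar","slide_box","marker"):
        print(c,n,[(np.round(d["location"],3).tolist(),round(d["conf"],2)) for d in env.mark_of(c,n)[:2]])
a=cv2.imread("pics/scene0.png");b=cv2.imread("pics/side0.png")
cv2.imwrite("pics/both.png",cv2.resize(np.hstack([a,b]),(800,300)))
E
```

```text
[ 0.20933425 -0.58834778  0.25221946] [-2.49123470e-04 -1.70005037e-01  9.85442602e-01  1.05055874e-03] 0.0
scene puck_green [([0.43, 0.236, 0.006], 0.48)]
scene puck_black [([0.512, 0.244, 0.002], 0.7), ([0.522, -0.173, -0.002], 0.58)]
scene puck_orange [([0.579, 0.244, 0.005], 0.39)]
scene mat [([0.51, 0.242, 0.002], 0.7)]
scene stage [([0.526, -0.172, -0.003], 0.81)]
scene post_top [([0.527, -0.168, 0.09], 0.89), ([0.476, -0.228, 0.079], 0.16)]
scene knob_foot [([0.477, -0.233, 0.077], 0.53), ([0.76, -0.154, -0.001], 0.36)]
scene reagent_bottle [([0.76, -0.156, -0.002], 0.68)]
scene beaker [([0.606, 0.424, -0.0], 0.69)]
scene jar [([0.368, -0.442, 0.0], 0.84), ([0.766, 0.055, 0.002], 0.45)]
scene slide_box [([0.768, 0.055, 0.001], 0.74)]
scene marker [([0.442, 0.511, 0.014], 0.49), ([0.525, -0.174, -0.0], 0.42)]
side puck_green [([0.435, 0.239, 0.005], 0.49)]
side puck_black [([0.759, -0.159, -0.002], 0.59), ([0.511, 0.244, 0.006], 0.49)]
side puck_orange [([0.572, 0.242, 0.002], 0.56)]
side mat []
side stage [([0.53, -0.17, 0.001], 0.93)]
side post_top [([0.524, -0.175, 0.089], 0.73)]
side knob_foot [([0.474, -0.23, 0.081], 0.57)]
side reagent_bottle [([0.757, -0.16, -0.002], 0.88)]
side beaker [([0.604, 0.424, 0.001], 0.74), ([0.448, 0.512, 0.01], 0.28)]
side jar [([0.363, -0.439, 0.001], 0.66)]
side slide_box [([0.767, 0.054, -0.001], 0.64)]
side marker [([0.445, 0.512, 0.012], 0.68)]
```

View pics/scene0.png

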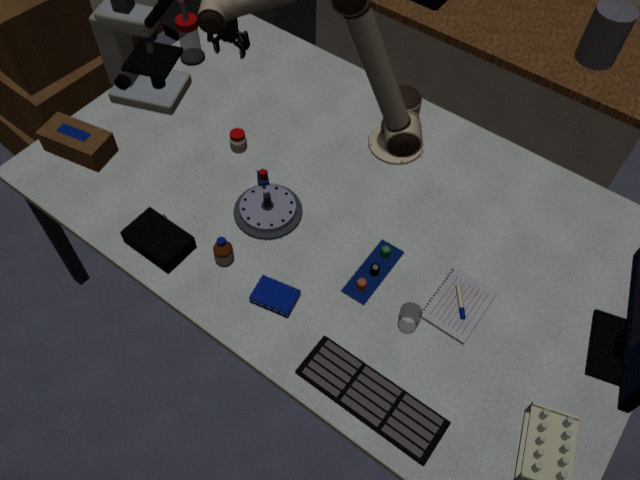

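View pics/side0.png

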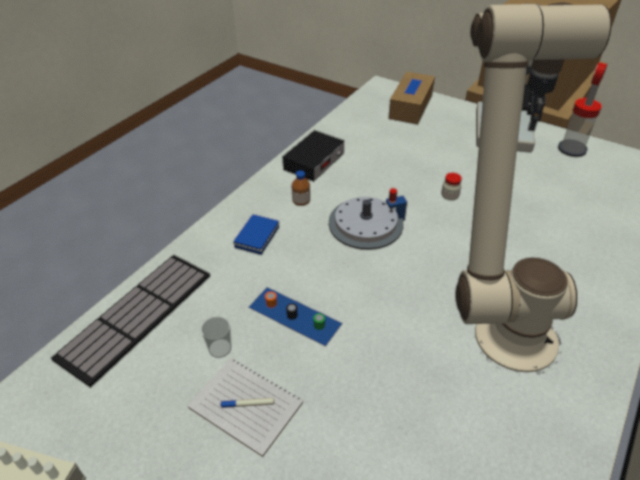

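The scene view shows the stage at (267,205) with its knob behind it at (263,175), and the green puck at (386,251), at the robot end of the mat. The side view agrees: green puck (319,321), knob (393,196). Both cameras' estimates match to about 5 mm, so I'll set out for the mat by way of the stage.

```bash
cat > h.py <<'E'
from station import env
import numpy as np, cv2
from scipy.spatial.transform import Rotation as R
def rot(o=None):
    o=o or env.get_obs(); return R.from_quat(np.roll(o["orientation"],-1)).as_matrix()
def go(t,ang=None,start=None):
    o=env.get_obs();M=rot(o);p=o["tcp_pos"] 
    s=M.T@(np.array(t)-p)*100
    a=np.degrees(np.arctan2(M[1,1],M[0,1]))
    sp=None if ang is None else (a-ang+90)%180-90
    print("shift cm",np.round(s,2),"closing angle",round(a,1),"spin",sp and round(sp,1))
E
python3 - <<'E'
from h import *
go([.40,-.25,.25],92);go([.433,.238,.2],92)
E
```

```text
shift cm [-29.3   25.54   0.33] closing angle 109.6 spin 17.6
shift cm [-48.77  70.41   5.33] closing angle 109.6 spin 17.6
```

Emit:
step_arm(
  rows=[
    {"x": -5,"y": 4.3},
    {"x": -10,"y": 8.5},
    {"x": -15,"y": 13,"spin": 5},
    {"x": -20,"y": 17,"spin": 9},
    {"x": -25,"y": 21.5,"spin": 13},
    {"x": -29.3,"y": 25.5,"spin": 17.6},
    {"x": -31.5,"y": 31,"spin": 17.6},
    {"x": -33.7,"y": 36.2,"spin": 17.6},
  ],
  jaw=8.5,
  force=50,
)

```text
invalid input at $.rows[0]: expected keys x, y, z, spin
```

```bash
python3 - <<'E'
from h import *
print(env.get_obs()["tcp_pos"])
go([.425,.238,.18],92)
E
```

```text
[ 0.20952308 -0.58882662  0.25330076]
shift cm [-48.02  70.68   7.33] closing angle 109.6 spin 17.6
```

Emit:
step_arm(
  rows=[
    {"x": -4.5,"y": 4,"z": 0,"spin": 0},
    {"x": -9,"y": 8,"z": 0,"spin": 0},
    {"x": -14,"y": 12.3,"z": 0,"spin": 5},
    {"x": -18.5,"y": 16.3,"z": 0,"spin": 9},
    {"x": -23,"y": 20.5,"z": 0,"spin": 13},
    {"x": -27.5,"y": 24.5,"z": 0,"spin": 17.6},
    {"x": -31,"y": 29.5,"z": 0,"spin": 17.6},
    {"x": -33.7,"y": 35,"z": 0,"spin": 17.6},
  ],
  jaw=8.5,
  force=50,
)

```text
time_s: 2.3
tcp_pos: [0.4105, -0.1442, 0.2536]
orientation: [0.001, -0.017, 1.0, -0.0]
force: [0.8, -0.2, -0.3]
grip_width: 0.0847
grip_force: 0.0
```

```bash
python3 - <<'E'
from h import *
print(env.get_obs()["tcp_pos"])
go([.425,.238,.18],92)
E
```

```text
[ 0.41048613 -0.14420957  0.25358467]
shift cm [-2.77 38.15  7.35] closing angle 92.0 spin -0.0
```

Emit:
step_arm(
  rows=[
    {"x": 0,"y": 5.5,"z": 0,"spin": 0},
    {"x": -0.5,"y": 11,"z": 0.5,"spin": 0},
    {"x": -1,"y": 16.5,"z": 1.5,"spin": 0},
    {"x": -1.5,"y": 22,"z": 2.5,"spin": 0},
    {"x": -2,"y": 27.5,"z": 4,"spin": 0},
    {"x": -2.5,"y": 33,"z": 5.5,"spin": 0},
    {"x": -2.8,"y": 38.1,"z": 7,"spin": 0},
    {"x": -2.8,"y": 38.1,"z": 7.3,"spin": 0},
  ],
)

```text
time_s: 3.3
tcp_pos: [0.4244, 0.2384, 0.1792]
orientation: [-0.0, -0.019, 1.0, -0.0]
force: [0.6, -0.2, -0.3]
grip_width: 0.0851
grip_force: 0.0
```

```bash
python3 - <<'E'
from h import *
p=env.capture("wrist");cv2.imwrite("pics/w1.png",p["pixels"][:,:,::-1])
for n in("puck_green","puck_black","puck_orange"):
    print(n,[(np.round(d["location"],3).tolist(),round(d["conf"],2)) for d in env.mark_of("wrist",n)[:2]],[(np.round(d["location"],3).tolist(),round(d["conf"],2)) for d in env.spot_in("wrist",n)[:2]])
K=p["camera_matrix"];W=p["world_from_camera"]
def ray(u,v,z):
    x=(u-K[0,2])/K[0,0];y=(v-K[1,2])/K[1,1];r=np.hypot(x,y)
    d=np.array([np.sin(r)*x/r,-np.sin(r)*y/r,-np.cos(r)]);d=W[:3,:3]@d
    return W[:3,3]+d*(z-W[2,3])/d[2]
s=env.silhouettes("wrist","puck_green")
if s:
    m=s[0]["region"];v,u=np.nonzero(m);print(s[0]["conf"],u.mean(),v.mean(),u.min(),u.max(),v.min(),v.max(),ray(u.mean(),v.mean(),.03))
print(K,W)
go([.433,.238,.1],92)
E
```

```text
puck_green [([0.433, 0.234, 0.004], 0.97)] [([0.428, 0.236, 0.033], 0.95)]
puck_black [] [([0.501, 0.245, 0.034], 0.78), ([0.739, -0.144, 0.062], 0.23)]
puck_orange [([0.575, 0.239, 0.005], 0.87), ([0.445, 0.509, 0.008], 0.64)] [([0.567, 0.237, 0.032], 0.6)]
0.81 310.16898470097357 234.43880389429765 291 329 210 257 [0.42961399 0.2356774  0.03      ]
[[371.64829954   0.         315.86782603]
 [  0.         371.64829954 238.67174271]
 [  0.           0.           1.        ]] [[-0.03678985 -0.94429647 -0.32703314  0.33941737]
 [ 0.99932245 -0.03511397 -0.01102923  0.23701429]
 [-0.00106857 -0.32721733  0.94494851  0.30005949]
 [ 0.          0.          0.          1.        ]]
shift cm [-0.83  0.28  8.09] closing angle 91.9 spin -0.1
```

View pics/w1.png

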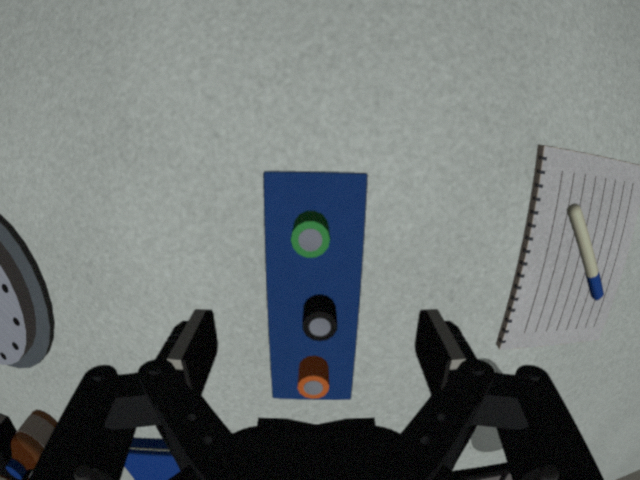

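The wrist view shows the green puck's polished disc at (310.5,239), black at (319.5,327) and orange at (314,387). The mat is aligned with the image, so the closing direction is right. I'll convert those pixels at a height of 36 mm.

```bash
cat >> h.py <<'E'
def ray(p,u,v,z):
    K=p["camera_matrix"];W=p["world_from_camera"]
    x=(u-K[0,2])/K[0,0];y=(v-K[1,2])/K[1,1];r=np.hypot(x,y)
    d=W[:3,:3]@np.array([np.sin(r)*x/r,-np.sin(r)*y/r,-np.cos(r)])
    return W[:3,3]+d*(z-W[2,3])/d[2]
E
python3 - <<'E'
from h import *
p=env.capture("wrist")
for q in((310.5,239),(319.5,327),(314,387)): print(ray(p,*q,.036))
E
```

```text
[0.43228533 0.23273462 0.036     ]
[0.51052294 0.24232077 0.036     ]
[0.5790316  0.23966417 0.036     ]
```

Emit:
step_arm(
  rows=[
    {"x": -0.7,"y": -0.4,"z": 4,"spin": 0},
    {"x": -0.7,"y": -0.4,"z": 8,"spin": 0},
    {"x": -0.7,"y": -0.4,"z": 11.5,"spin": 0},
    {"x": -0.7,"y": -0.4,"z": 13.5,"spin": 0},
    {"x": -0.7,"y": -0.4,"z": 14.8,"spin": 0},
    {"x": -0.7,"y": -0.4,"z": 14.8,"spin": 0},
  ],
  jaw=6,
)

```text
time_s: 4.5
tcp_pos: [0.4316, 0.2315, 0.0319]
orientation: [-0.0, -0.017, 1.0, -0.0]
force: [0.4, 0.6, 0.4]
grip_width: 0.0598
grip_force: 0.0
```

Emit:
step_arm(
  rows=[
    {"x": 0,"y": 0,"z": 0,"spin": 0},
    {"x": 0,"y": 0,"z": 0,"spin": 0},
    {"x": 0,"y": 0,"z": 0,"spin": 0},
    {"x": 0,"y": 0,"z": 0,"spin": 0},
    {"x": 0,"y": 0,"z": 0,"spin": 0},
    {"x": 0,"y": 0,"z": 0,"spin": 0},
  ],
  jaw=2,
  force=50,
)

```text
time_s: 5.25
tcp_pos: [0.4323, 0.2325, 0.0335]
orientation: [0.001, -0.018, 1.0, 0.001]
force: [-1.1, -0.3, 6.5]
grip_width: 0.0283
grip_force: 49.3
```

Emit:
step_arm(
  rows=[
    {"x": 0,"y": 0,"z": -2,"spin": 0},
    {"x": 0,"y": 0,"z": -6,"spin": 0},
    {"x": 0,"y": 0,"z": -11,"spin": 0},
    {"x": 0,"y": 0,"z": -15,"spin": 0},
    {"x": 0,"y": 0,"z": -15,"spin": 0},
    {"x": 0,"y": 0,"z": -15,"spin": 0},
  ],
)

```text
time_s: 6.0
tcp_pos: [0.4309, 0.2314, 0.1817]
orientation: [-0.001, -0.017, 1.0, -0.0]
force: [-0.6, -0.1, -2.0]
grip_width: 0.0281
grip_force: 49.4
```

```bash
python3 - <<'E'
from h import *
p=env.capture("wrist");a=p["pixels"][:,:,::-1]
crop=cv2.resize(a[210:470,170:470],None,fx=2,fy=2)
s=env.capture("side")["pixels"][:,:,::-1]
np.save("pics/side1.npy",s)
cv2.imwrite("pics/w2.png",crop)
M=rot();o=env.get_obs();print(o["tcp_pos"],o["force"],o["grip_width"],M[:,2])
for c in("wrist","side"):print(c,[(np.round(d["location"],3).tolist(),round(d["conf"],2)) for d in env.mark_of(c,"puck_green")[:2]])
go([.527,-.171,.26],140)
E
```

```text
[0.43083978 0.23120447 0.18094236] [-0.52807742 -0.27964    -1.84095241] 0.02844293467348848 [-0.00239262 -0.00195485 -0.99999523]
wrist [([0.434, 0.229, 0.151], 0.93)]
side [([0.43, 0.232, 0.156], 0.4)]
shift cm [ -8.18 -40.56  -7.84] closing angle 92.0 spin -48.0
```

View pics/w2.png

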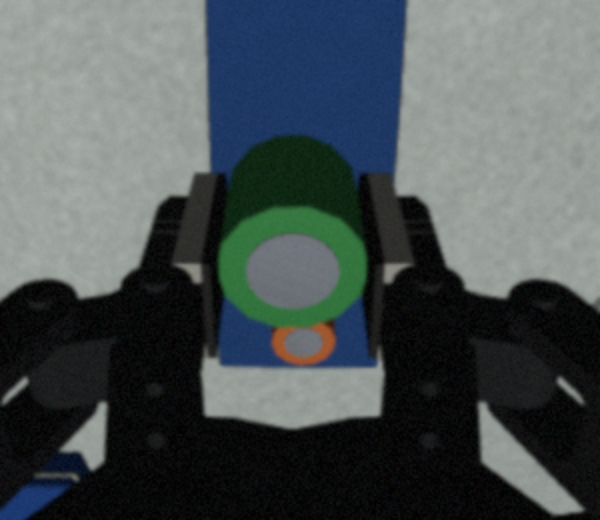

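The puck is upright and square between the pads, its polished disc at full-frame pixel (316.5,346). I'll compute its offset in the hand, then carry it over the post.

Emit:
step_arm(
  rows=[
    {"x": -1,"y": -5,"z": -1,"spin": -6},
    {"x": -2.2,"y": -10.5,"z": -2,"spin": -13},
    {"x": -3.3,"y": -16,"z": -2,"spin": -20},
    {"x": -4.4,"y": -21.5,"z": -2,"spin": -28},
    {"x": -5.5,"y": -27,"z": -2,"spin": -35},
    {"x": -6.6,"y": -32.5,"z": -2,"spin": -42},
    {"x": -7.6,"y": -37.5,"z": -2,"spin": -48},
    {"x": -8.1,"y": -40.5,"z": -2,"spin": -48},
  ],
)

```text
time_s: 7.2
tcp_pos: [0.5265, -0.1724, 0.201]
orientation: [-0.001, -0.422, 0.907, 0.0]
force: [-0.2, -0.2, -1.2]
grip_width: 0.0286
grip_force: 49.4
```

```bash
python3 - <<'E'
from h import *
p=env.capture("wrist");a=p["pixels"][:,:,::-1];cv2.imwrite("pics/w3.png",a)
o=env.get_obs();M=rot();t=o["tcp_pos"];print(t,o["grip_width"],M[:,2])
c=ray(p,316.5,346,t[2]+.003);print("puck top",c,"tool offset mm",M.T@(c-t)*1000)
for cam in("wrist","scene","side"):
    env.capture(cam)
    for n in("post_top","knob_foot","stage","puck_green"):print(cam,n,[(np.round(d["location"],3).tolist(),round(d["conf"],2)) for d in env.mark_of(cam,n)[:1]])
E
```

```text
[ 0.52707818 -0.17439035  0.20088984] 0.028123509125330615 [-0.00203825 -0.00112144 -0.99999729]
puck top [ 0.52592844 -0.17059672  0.20388984] tool offset mm [-2.14799874  3.32989517 -3.00190277]
wrist post_top [([0.526, -0.172, 0.09], 0.94)]
wrist knob_foot [([0.524, -0.172, 0.003], 0.36)]
wrist stage [([0.527, -0.172, 0.004], 0.92)]
wrist puck_green [([0.527, -0.171, 0.171], 0.75)]
scene post_top [([0.528, -0.169, 0.087], 0.74)]
scene knob_foot []
scene stage []
scene puck_green [([0.525, -0.166, 0.172], 0.5)]
side post_top [([0.445, 0.511, 0.011], 0.6)]
side knob_foot [([0.471, -0.227, 0.081], 0.46)]
side stage [([0.528, -0.168, 0.003], 0.87)]
side puck_green [([0.529, -0.167, 0.172], 0.51)]
```

View pics/w3.png

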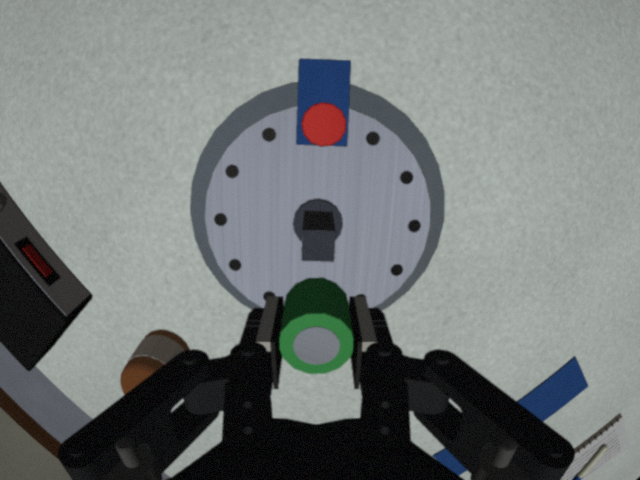

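The wrist view shows the post's top face as the lighter square at about (318.5,246), with its dark side above it. The knob's top is at (324,124) and the polished disc of the held puck at (316.5,346).

```bash
python3 - <<'E'
from h import *
p=env.capture("wrist")
o=env.get_obs();M=rot();t=o["tcp_pos"]
c=ray(p,316.5,346,t[2]+.003);
im=p["pixels"].astype(int)
print(im[225:268:3,318].tolist());print(im[246,296:342:3].tolist())
print("post",ray(p,318.5,246,.09),[ray(p,*q,.09).round(4).tolist() for q in((303,231),(335,231),(302.5,261),(334.5,261))])
print("puck",c); k=ray(p,324,124,.116);print("knob",k, "dist", np.linalg.norm((k-ray(p,318.5,246,.09))[:2]))
print("needed tool shift",M.T@(ray(p,318.5,246,.09)-c)*100)
E
```

```text
[[26, 22, 24], [52, 56, 61], [48, 52, 60], [50, 51, 61], [49, 53, 59], [47, 52, 57], [52, 54, 62], [52, 54, 61], [55, 57, 66], [51, 54, 61], [49, 51, 59], [125, 130, 142], [135, 140, 153], [138, 143, 155], [135, 140, 153]]
[[135, 141, 153], [119, 121, 133], [50, 55, 63], [50, 52, 59], [50, 53, 62], [49, 52, 61], [55, 58, 65], [49, 55, 61], [50, 53, 61], [50, 52, 61], [51, 53, 61], [48, 53, 60], [90, 94, 102], [136, 141, 153], [138, 144, 156], [140, 145, 157]]
post [ 0.52585279 -0.16603217  0.09      ] [[0.5269, -0.1807, 0.09], [0.5107, -0.1671, 0.09], [0.5411, -0.1647, 0.09], [0.5245, -0.1507, 0.09]]
puck [ 0.5260042  -0.16812922  0.20537299]
knob [ 0.47171926 -0.2260942   0.116     ] dist 0.08085720370485212
needed tool shift [-0.14997084  0.14742984 11.53729827]
```

```bash
python3 - <<'E'
from h import *
p=env.capture("wrist");im=p["pixels"]
hsv=cv2.cvtColor(im,cv2.COLOR_RGB2HSV)
g=cv2.inRange(hsv,(45,80,90),(85,255,255));g[:270]=0
cs,_=cv2.findContours(g,cv2.RETR_CCOMP,cv2.CHAIN_APPROX_NONE)
cs=sorted(cs,key=cv2.contourArea)[::-1]
for c in cs[:2]: print(cv2.fitEllipse(c))
o=env.get_obs();print(o["tcp_pos"],o["orientation"]);W=p["world_from_camera"];M=rot()
print("camera in tool",M.T@(W[:3,3]-o["tcp_pos"]))
for c in cs[:2]:
    q=cv2.fitEllipse(c)[0]
    print(M.T@(ray(p,318.5,246,.09)-ray(p,*q,o["tcp_pos"][2]+.003))*100)
    # ring diameter check
    pts=np.array([ray(p,*x[0],o["tcp_pos"][2]+.003)[:2] for x in c]);print(cv2.minEnclosingCircle(pts.astype(np.float32)))
E
```

```text
((315.9720764160156, 342.9761657714844), (59.03236389160156, 73.47899627685547), 90.35557556152344)
((316.0657958984375, 345.1943054199219), (39.04946517944336, 48.024322509765625), 90.23971557617188)
[ 0.52661101 -0.17001904  0.20236489] [ 4.46004251e-05 -4.22533388e-01  9.06347358e-01 -1.48970881e-05]
camera in tool [ 0.08353461  0.00158386 -0.12074371]
[-0.29452834  0.16762883 11.53649867]
((0.5257052183151245, -0.16865918040275574), 0.014676079154014587)
[-0.18881863  0.16420203 11.53649167]
((0.526101291179657, -0.16837742924690247), 0.009662278927862644)
```

Emit:
step_arm(
  rows=[
    {"x": -0.2,"y": 0.15,"z": 2,"spin": 0},
    {"x": -0.2,"y": 0.15,"z": 4.5,"spin": 0},
    {"x": -0.2,"y": 0.15,"z": 6.5,"spin": 0},
    {"x": -0.2,"y": 0.15,"z": 7.4,"spin": 0},
    {"x": -0.2,"y": 0.15,"z": 7.4,"spin": 0},
    {"x": -0.2,"y": 0.15,"z": 7.4,"spin": 0},
  ],
)

```text
time_s: 8.85
tcp_pos: [0.5274, -0.1677, 0.1292]
orientation: [0.001, -0.423, 0.906, -0.001]
force: [-0.2, -0.3, -0.7]
grip_width: 0.0282
grip_force: 49.4
```

```bash
python3 - <<'E'
from h import *
ims=[]
for c in("scene","side"):
    p=env.capture(c);im=p["pixels"][:,:,::-1]
    W=p["world_from_camera"];K=p["camera_matrix"]
    d=W[:3,:3].T@(np.array([.526,-.168,.1])-W[:3,3]);u=K[0,2]-K[0,0]*d[0]/d[2];v=K[1,2]+K[1,1]*d[1]/d[2]
    u,v=int(u),int(v);ims.append(cv2.resize(im[v-40:v+40,u-40:u+40],(390,390),interpolation=cv2.INTER_CUBIC))
p=env.capture("wrist");cv2.imwrite("pics/w4.png",np.vstack([np.hstack(ims)]))
cv2.imwrite("pics/w4w.png",cv2.resize(p["pixels"][180:420,200:440,::-1],(590,590)))
E
```

```text
(no output)
```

View pics/w4.png

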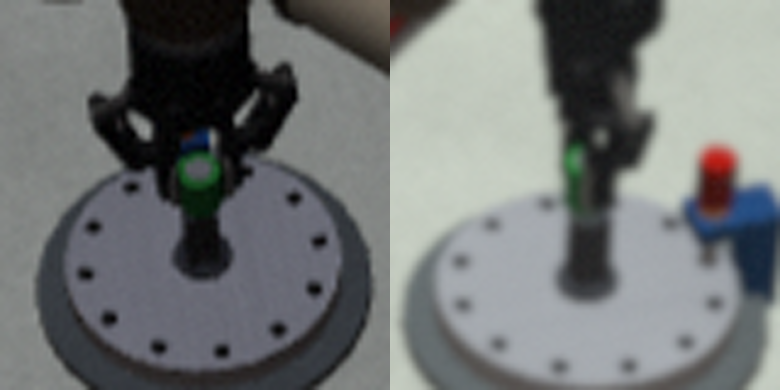

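View pics/w4w.png

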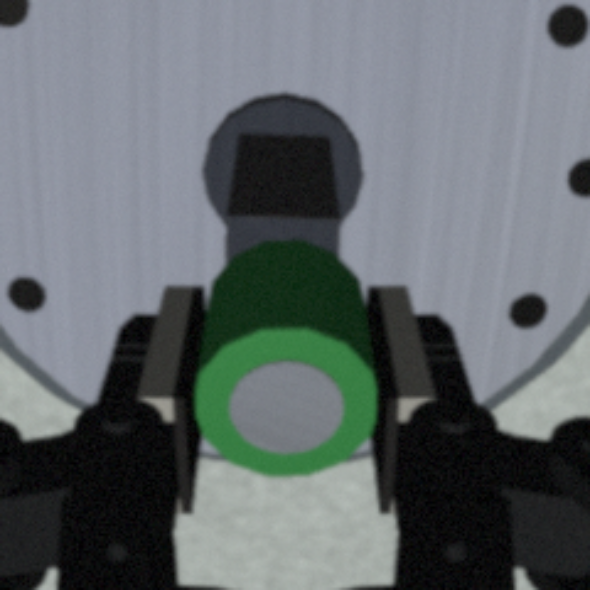

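The close wrist crop shows the puck over the post and centred left to right (post edges at 227 and 340, puck about 205 to 370). The post's near edge is at row 217 and the puck's near bottom edge at row 240. The scene and side crops show the puck upright on the post's axis. One check is left, fore and aft.

```bash
python3 - <<'E'
from h import *
p=env.capture("wrist");M=rot();z=env.get_obs()["tcp_pos"][2]
f=lambda u,v:(200+u*240/590,180+v*240/590)
a=ray(p,*f(283.5,217),.09)
for b in(.028,.029,.030):print(z,M.T@(ray(p,*f(287,240),z-b)-a)*1000)
b=ray(p,*f(287,407),z+.003);print("disc centre rel. to post edge (want -11,0)",M.T@(b-a)*1000)
E
```

```text
0.1290249190542527 [  0.31815235   0.6495783  -11.0259828 ]
0.1290249190542527 [ -0.15116926   0.65084359 -10.02555961]
0.1290249190542527 [-0.62049087  0.65210887 -9.02513643]
disc centre rel. to post edge (want -11,0) [-14.24361554   0.58792077 -42.01280202]
```

Emit:
step_arm(
  rows=[
    {"x": 0.35,"y": -0.05,"z": 0,"spin": 0},
    {"x": 0.35,"y": -0.05,"z": 0.7,"spin": 0},
    {"x": 0.35,"y": -0.05,"z": 0.7,"spin": 0},
    {"x": 0.35,"y": -0.05,"z": 0.7,"spin": 0},
  ],
)

```text
time_s: 9.55
tcp_pos: [0.5248, -0.1706, 0.1211]
orientation: [-0.0, -0.423, 0.906, 0.0]
force: [-0.5, -0.2, -0.1]
grip_width: 0.0283
grip_force: 49.4
```

```bash
python3 - <<'E'
from h import *
p=env.capture("wrist");M=rot();z=env.get_obs()["tcp_pos"][2];im=p["pixels"]
g=im.astype(int)
print([(v,g[v,314:319].mean(0).round().astype(int).tolist()) for v in range(258,330,2)])
hsv=cv2.cvtColor(im,cv2.COLOR_RGB2HSV);m=cv2.inRange(hsv,(45,80,90),(85,255,255));m[:270]=0
cs,_=cv2.findContours(m,cv2.RETR_CCOMP,cv2.CHAIN_APPROX_NONE)
for c in sorted(cs,key=cv2.contourArea)[::-1][:2]:print(cv2.fitEllipse(c))
E
```

```text
[(258, [24, 24, 26]), (260, [24, 22, 23]), (262, [23, 23, 22]), (264, [25, 24, 25]), (266, [20, 19, 19]), (268, [23, 23, 24]), (270, [22, 22, 21]), (272, [24, 23, 24]), (274, [24, 22, 24]), (276, [21, 24, 24]), (278, [19, 44, 24]), (280, [15, 44, 22]), (282, [18, 46, 24]), (284, [19, 48, 24]), (286, [17, 44, 22]), (288, [14, 44, 20]), (290, [17, 45, 21]), (292, [15, 43, 19]), (294, [20, 48, 25]), (296, [17, 45, 22]), (298, [16, 46, 22]), (300, [19, 46, 22]), (302, [17, 45, 21]), (304, [19, 46, 23]), (306, [17, 46, 22]), (308, [17, 46, 24]), (310, [19, 47, 24]), (312, [24, 58, 31]), (314, [52, 114, 63]), (316, [61, 132, 73]), (318, [58, 130, 70]), (320, [59, 130, 70]), (322, [59, 131, 70]), (324, [59, 129, 70]), (326, [74, 113, 82]), (328, [121, 125, 132])]
((315.9917907714844, 343.031982421875), (59.260841369628906, 73.63142395019531), 90.01313018798828)
((316.0862121582031, 345.1732177734375), (39.026145935058594, 48.0981330871582), 89.90270233154297)
```

Emit:
step_arm(
  rows=[
    {"x": 0,"y": 0,"z": 0.1,"spin": 0},
    {"x": 0,"y": 0,"z": 0.15,"spin": 0},
    {"x": 0,"y": 0,"z": 0.15,"spin": 0},
  ],
)

```text
time_s: 9.98
tcp_pos: [0.5249, -0.1706, 0.1198]
orientation: [-0.0, -0.423, 0.906, 0.0]
force: [-0.2, 0.2, -0.3]
grip_width: 0.0287
grip_force: 49.4
```

Emit:
step_arm(
  rows=[
    {"x": 0,"y": 0,"z": 0.1,"spin": 0},
    {"x": 0,"y": 0,"z": 0.15,"spin": 0},
    {"x": 0,"y": 0,"z": 0.15,"spin": 0},
  ],
)

```text
time_s: 10.35
tcp_pos: [0.525, -0.1706, 0.1195]
orientation: [0.0, -0.423, 0.906, -0.0]
force: [-2.3, -0.1, 6.7]
grip_width: 0.0285
grip_force: 50.0
```

Emit:
step_arm(
  rows=[
    {"x": 0,"y": 0,"z": -0.05,"spin": 0},
    {"x": 0,"y": 0,"z": -0.05,"spin": 0},
    {"x": 0,"y": 0,"z": -0.05,"spin": 0},
  ],
  force=20,
)

```text
time_s: 10.72
tcp_pos: [0.525, -0.1706, 0.1196]
orientation: [0.0, -0.423, 0.906, -0.0]
force: [-1.6, 1.6, 5.1]
grip_width: 0.0285
grip_force: 50.0
```

Emit:
step_arm(
  rows=[
    {"x": 0,"y": 0,"z": 0,"spin": 0},
    {"x": 0,"y": 0,"z": 0,"spin": 0},
    {"x": 0,"y": 0,"z": 0,"spin": 0},
    {"x": 0,"y": 0,"z": 0,"spin": 0},
  ],
  jaw=5,
)

```text
time_s: 11.22
tcp_pos: [0.5248, -0.1706, 0.1186]
orientation: [-0.0, -0.422, 0.906, 0.0]
force: [0.5, 0.4, -0.5]
grip_width: 0.0502
grip_force: 0.0
```

Emit:
step_arm(
  rows=[
    {"x": 0,"y": 0,"z": -2,"spin": 0},
    {"x": 0,"y": 0,"z": -5,"spin": 0},
    {"x": 0,"y": 0,"z": -8,"spin": 0},
    {"x": 0,"y": 0,"z": -8,"spin": 0},
  ],
)

```text
time_s: 11.72
tcp_pos: [0.5264, -0.1708, 0.2015]
orientation: [0.003, -0.423, 0.906, -0.002]
force: [0.6, 0.1, -0.4]
grip_width: 0.0499
grip_force: 0.0
```

```bash
python3 - <<'E'
from h import *
p=env.capture("wrist");im=p["pixels"];cv2.imwrite("pics/w5.png",im[:,:,::-1])
o=env.get_obs();M=rot();print(o["tcp_pos"])
hsv=cv2.cvtColor(im,cv2.COLOR_RGB2HSV)
def fit(m):
    cs,_=cv2.findContours(m,cv2.RETR_EXTERNAL,cv2.CHAIN_APPROX_NONE);return cv2.fitEllipse(max(cs,key=cv2.contourArea))
g=fit(cv2.inRange(hsv,(45,80,90),(85,255,255)))
r=fit(cv2.inRange(hsv,(0,150,120),(8,255,255))|cv2.inRange(hsv,(172,150,120),(180,255,255)))
print(g,r)
a=ray(p,*g[0],.122);k=ray(p,*r[0],.116);print("puck",a,"knob",k,"dist(80)",np.linalg.norm((a-k)[:2]),"dir",np.degrees(np.arctan2(*(a-k)[[1,0]])))
for n in("knob_foot","stage","puck_green"):print(n,[(np.round(d["location"],3).tolist(),round(d["conf"],2)) for d in env.mark_of("wrist",n)[:1]])
go(k,140)
E
```

```text
[ 0.52523689 -0.17052621  0.19971152]
((318.4940185546875, 260.7843017578125), (44.52677917480469, 48.690120697021484), 90.5073013305664) ((322.7475280761719, 121.3675308227539), (41.21393966674805, 42.165653228759766), 85.55101776123047)
puck [ 0.52431741 -0.16939028  0.122     ] knob [ 0.47155617 -0.22864414  0.116     ] dist(80) 0.07933957445001961 dir 48.31727119211971
knob_foot []
stage [([0.528, -0.173, 0.0], 0.75)]
puck_green [([0.525, -0.17, 0.085], 0.56)]
shift cm [7.83 0.27 8.18] closing angle 140.0 spin -0.0
```

View pics/w5.png

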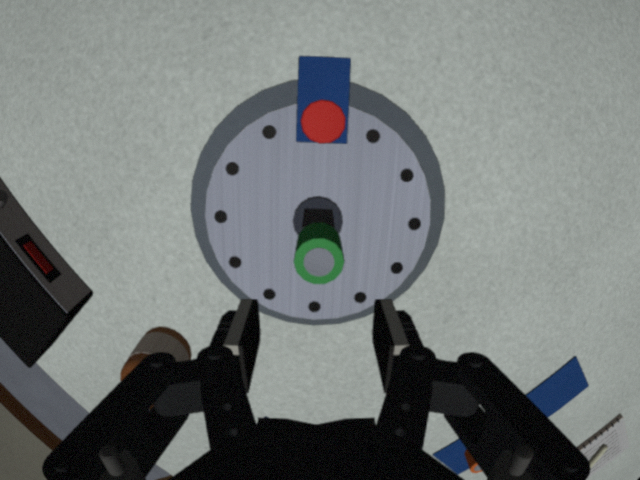

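The puck stands upright on the post, polished face up, its disc at (318,261). It measures 79.3 mm from the knob axis against the 80 mm expected, so it is centred to about 1 mm. The knob's top is at (323,121), and I'll go above it next.

Emit:
step_arm(
  rows=[
    {"x": 3,"y": 0.1,"z": 0,"spin": 0},
    {"x": 6,"y": 0.2,"z": 0,"spin": 0},
    {"x": 7.8,"y": 0.25,"z": 0,"spin": 0},
    {"x": 7.8,"y": 0.25,"z": 3,"spin": 0},
    {"x": 7.8,"y": 0.25,"z": 6,"spin": 0},
    {"x": 7.8,"y": 0.25,"z": 6,"spin": 0},
  ],
)

```text
time_s: 12.68
tcp_pos: [0.4711, -0.2285, 0.1364]
orientation: [-0.003, -0.422, 0.906, 0.002]
force: [-0.1, -0.3, 0.4]
grip_width: 0.05
grip_force: 0.0
```

```bash
python3 - <<'E'
from h import *
p=env.capture("wrist");im=p["pixels"]
hsv=cv2.cvtColor(im,cv2.COLOR_RGB2HSV)
m=cv2.inRange(hsv,(0,150,120),(8,255,255))|cv2.inRange(hsv,(172,150,120),(180,255,255))
cs,_=cv2.findContours(m,cv2.RETR_EXTERNAL,cv2.CHAIN_APPROX_NONE);r=cv2.fitEllipse(max(cs,key=cv2.contourArea))
k=ray(p,*r[0],.116);print(r,k,env.get_obs()["tcp_pos"]);go([*k[:2],.102],140)
E
```

```text
((311.16204833984375, 312.343505859375), (45.07502746582031, 52.26993942260742), 91.06197357177734) [ 0.47118404 -0.22927871  0.116     ] [ 0.47247318 -0.22877114  0.13809081]
shift cm [0.12 0.06 3.61] closing angle 140.0 spin 0.0
```

Emit:
step_arm(
  rows=[
    {"x": 0.1,"y": 0.05,"z": 1.5,"spin": 0},
    {"x": 0.1,"y": 0.05,"z": 3,"spin": 0},
    {"x": 0.1,"y": 0.05,"z": 3.5,"spin": 0},
    {"x": 0.1,"y": 0.05,"z": 3.5,"spin": 0},
  ],
)

```text
time_s: 13.22
tcp_pos: [0.4716, -0.2291, 0.1034]
orientation: [-0.0, -0.423, 0.906, 0.0]
force: [0.0, 0.4, 1.5]
grip_width: 0.0501
grip_force: 0.0
```

Emit:
step_arm(
  rows=[
    {"x": 0,"y": 0,"z": 0,"spin": 0},
    {"x": 0,"y": 0,"z": 0,"spin": 0},
    {"x": 0,"y": 0,"z": 0,"spin": 0},
    {"x": 0,"y": 0,"z": 0,"spin": 0},
    {"x": 0,"y": 0,"z": 0,"spin": 0},
  ],
  jaw=1.5,
  force=70,
)

```text
time_s: 13.85
tcp_pos: [0.4726, -0.2296, 0.1046]
orientation: [0.001, -0.423, 0.906, -0.001]
force: [1.7, -2.1, 4.5]
grip_width: 0.0236
grip_force: 68.5
```

Emit:
step_arm(
  rows=[
    {"x": 0,"y": 0,"z": -0.5,"spin": 0},
    {"x": 0,"y": 0,"z": -1,"spin": 0},
    {"x": 0,"y": 0,"z": -1.5,"spin": 0},
    {"x": 0,"y": 0,"z": -1.5,"spin": 0},
  ],
)

```text
time_s: 14.35
tcp_pos: [0.4726, -0.2295, 0.118]
orientation: [0.001, -0.422, 0.906, -0.001]
force: [4.2, -6.8, -6.8]
grip_width: 0.0234
grip_force: 69.0
```

Emit:
step_arm(
  rows=[
    {"x": 0,"y": 0,"z": -0.3,"spin": 0},
    {"x": 0,"y": 0,"z": -0.5,"spin": 0},
    {"x": 0,"y": 0,"z": -0.5,"spin": 0},
  ],
)

```text
time_s: 14.72
tcp_pos: [0.4726, -0.2295, 0.1226]
orientation: [0.001, -0.422, 0.906, -0.001]
force: [5.7, -5.7, -7.9]
grip_width: 0.0232
grip_force: 69.0
```

Emit:
step_arm(
  rows=[
    {"x": 0,"y": 0,"z": -0.2,"spin": 0},
    {"x": 0,"y": 0,"z": -0.3,"spin": 0},
    {"x": 0,"y": 0,"z": -0.3,"spin": 0},
  ],
)

```text
time_s: 15.1
tcp_pos: [0.4726, -0.2295, 0.1247]
orientation: [0.001, -0.422, 0.907, -0.0]
force: [6.6, -6.7, -12.9]
grip_width: 0.0235
grip_force: 69.3
```

Emit:
step_arm(
  rows=[
    {"x": 0,"y": 0,"z": -0.1,"spin": 0},
    {"x": 0,"y": 0,"z": -0.15,"spin": 0},
    {"x": 0,"y": 0,"z": -0.15,"spin": 0},
    {"x": 0,"y": 0,"z": -0.15,"spin": 0},
  ],
)

```text
time_s: 15.6
tcp_pos: [0.4726, -0.2295, 0.1248]
orientation: [0.001, -0.422, 0.907, -0.0]
force: [8.7, -9.6, -20.4]
grip_width: 0.0235
grip_force: 69.6
```

```bash
python3 - <<'E'
from h import *
ims=[]
for c in("scene","side"):
    p=env.capture(c);im=p["pixels"][:,:,::-1]
    W=p["world_from_camera"];K=p["camera_matrix"]
    d=W[:3,:3].T@(np.array([.505,-.19,.1])-W[:3,3]);u=K[0,2]-K[0,0]*d[0]/d[2];v=K[1,2]+K[1,1]*d[1]/d[2]
    u,v=int(u),int(v);ims.append(cv2.resize(im[v-40:v+40,u-40:u+40],(390,390),interpolation=cv2.INTER_CUBIC))
    for n in("knob_foot","puck_green"):print(c,n,[(np.round(d["location"],3).tolist(),round(d["conf"],2)) for d in env.mark_of(c,n)[:1]])
cv2.imwrite("pics/f.png",np.hstack(ims));o=env.get_obs();print(o["tcp_pos"],o["force"],o["time_s"])
E
```

```text
scene knob_foot [([0.477, -0.23, 0.1], 0.54)]
scene puck_green [([0.524, -0.166, 0.091], 0.58)]
side knob_foot [([0.471, -0.23, 0.104], 0.46)]
side puck_green [([0.364, -0.436, 0.001], 0.67)]
[ 0.47255482 -0.22951761  0.12478856] [  8.66821733  -9.672969   -20.37940131] 15.9
```

View pics/f.png

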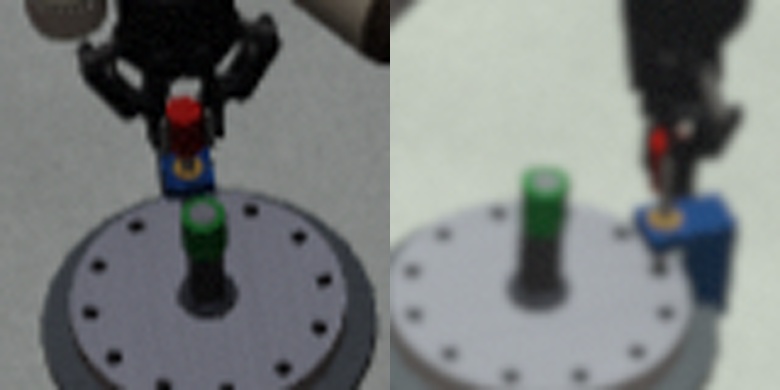

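Both crops show the puck upright on the post, at (204,230) in the scene crop and (545,200) in the side crop. The knob is held well clear of the bracket, with its foot measured at about 100 mm. The pull rose to 20 N with no further travel, so the pin is at its stop and the grip isn't slipping.

```bash
python3 -c "
from station import env
print(env.hand_in())"
```

```text
the job is handed in; nothing more can be done
None
```

The green puck stands polished face up on the post, centred to about 1 mm, and the red knob is held at its upper stop; I handed the job in at about 16 s.

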